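# Size a filter support disc in the stepped gauge

### The job

Find the size of the wider of the two loose studded steel discs by trying it in the stepped pocket gauge, from the smallest pocket upward: first lower it flat onto the smallest pocket until it rests on the gauge there (it will not go in), then lower it into the next larger one. Leave it released, lying flat on the floor of the first pocket that it enters; do not put it in the largest pocket, and leave the narrower disc alone.

Things in the scene. Friction and masses are not known exactly. Their poses are not given: they have to be found in the camera images.
- support_disc: The wider studded disc: loose plain steel disc, 48 mm in diameter, 10 mm thick, about 0.12 kg, lying flat, with a round upright grip stud in its centre (16 mm in diameter, from 10 to 50 mm above the underside). Origin: centre of the underside, z up along the stud. Grip the upper half of the stud from above, at any yaw.
- small_disc: The narrower studded disc, a bystander: same steel, same thickness and stud (top at 50 mm), but only 28 mm in diameter. Origin at the centre of the underside. It and the wider disc change places.
- gauge: Stepped gauge, fixed: aluminium staircase 104 mm wide (x), 264 long (y), of three level treads, a round flat-floored pocket 10 mm deep in each. Origin: centre of the underside. Low tread: y -132 to -56, top 20 mm up, pocket 30 mm wide centred at y -94. Middle: y -56 to 28, top 28 up, pocket 60 wide at y -14. High: y 28 to 132, top 36 up, pocket 80 wide at y 80. Pocket centres at x 0.
- pocket_small (a point): Centre of the mouth of the smallest pocket (30 mm in diameter), level with the top of the low tread, 20 mm above the desk; axes as the gauge's.
- pocket_mid (a point): Centre of the mouth of the middle pocket (60 mm in diameter), level with the top of the middle tread, 28 mm above the desk; its floor is 10 mm lower; axes as the gauge's.
Not all that is in view belongs to the job. What is shaped like the support_disc but green is not meant.

How it is judged:
By the outcome, as a careful person would: the job done as asked, in the order asked, and still so for the second after the job is handed in, with the robot touching nothing.
It also fails if it takes over 48 s, if anything falls off the work surface, if the arm or the gripper's body presses on something with over 40 N, if the wrist force passes 120 N, or if a joint passes its speed limit or range.

### The arm

A 6-joint arm with a two-finger parallel gripper is mounted at the origin on a cart in front of the work surface, level with it; the furniture and walls round the work are solid. World frame = base frame: x ahead of the robot, y to its left, z up, the work surface at z = 0. Lengths are in mm, angles in degrees, forces in N, time in s.
With the tool pointing down it reaches from about 350 to 850 mm from the base axis. Payload 8.1 kg.
Tool frame: the origin (TCP) lies between the finger pads; the fingertips stand r.nose_length ahead of it and the grasp point (between the pads) lies 3 mm ahead of it (r.nose_length is the distance from the TCP to the fingertips, in mm); x points along the fingers, y is the direction in which the jaws open and shut, and the axes are right-handed (so a half turn about x gives the same grasp; the last joint's range is limited). The gripper opens to 85 mm and grips with 20 to 120 N. Pads are 22 mm wide; open, the fingers measure 114 mm over their backs; the gripper's body (76 mm by 85 mm) begins 54 mm behind the grasp point. The pads swing forward as they close: fully open they stand 13 mm farther back than shut.
Start: joints at [70.222, 7.471, 85.268, -0, 87.261, -4.893], TCP at [154.11, 579.875, 253.292] pointing down, gripper open.
Joint ranges: [-169.43, 169.43], [-51.17, 129.36], [1.28, 143.12], [-76.62, 256.62], [0, 156.53], [-152.29, 152.29]. Speed limits (degrees/s): [136.94, 136.94, 159.86, 180, 180, 180].

### API

Orientations are given as [roll, pitch, yaw] about the fixed x, y, z axes, in that order (R = Rz(yaw) Ry(pitch) Rx(roll)).
In Python, from bench import sense, optics, order, r gives the robot as it stands.
- The arm moves only by the tool carry_out, never from a script. Its argument "commands" is one flat list of numbers, 7 for each row, row after row: the shift along the tool's x, y, z in m, then the turn, a rotation vector about the tool's x, y, z in degrees, then the closure, from -1 (fully open) to 1 (shut), so that 0 is half open. A call has 1 to 12 rows; each row is the pose to reach, as a shift and turn from the pose measured when the call began, along the tool's axes at that moment; what a row does not reach only later rows make up. A row lasts 1/8 s, in which the tool goes at most 62.5 mm and 10.7 degrees, less where a joint would pass 70% of its speed; a pose out of reach is approached as far as the arm can. A call with a gripper value outside its range is refused whole. The fingers move at their own pace and stop on an object; "grip_force" is the grip in N (left out, the last holds). Time passes only in rows, so rows that repeat a pose let the fingers close. It gives the time, the measured TCP pose, the force and the opening at its end, in the units of the state.
- sense(): the state, without advancing time (a new reading comes with each control period).
- optics.snapshot(name): name is "side" or "top" or "wrist"; returns (picture, depth): 384x512x3 uint8, red, green, blue; 384x512 float32, mm along the optical axis (not along the pixel's ray), 0 where there is no reading.
- optics.calibration(name): a dict with "mtx" (3x3 intrinsics, pixels), "extrinsics" (4x4, takes a point from camera to world coordinates). Camera axes: x right, y up, looking along -z (the intrinsics and any distortion apply to the point x, -y, -z); pixel columns grow to the right and rows downward; lengths in mm; the calibration is good to about 2 mm. A picture is of the moment at which its call begins: read the wrist's pose just before it. calibration takes no time and is no camera call; for the wrist camera it gives the pose at the moment of the call.
- order.hand_in(): hands the job in, once; it reports no verdict.
The state is a dict: "time": time; "joint_pos": joint angles; "qd": joint speeds; "joint_efforts": joint torques, N m; "tool_pos": TCP position; "tcp_rot": TCP orientation; "ft_force": force on the tool from outside, world axes, zero at the start; "wrist_torque": the same for the moment, N m; "finger_gap": finger opening in mm.
Only numpy, scipy, OpenCV 4.12 (cv2) and the standard library are available. Lean on these libraries where they do the work, as an engineer would, in place of code of your own. Each camera call takes 0.05 s, during which the arm holds its last target. There are 200 camera calls.

## Working session

There is one attempt and no reset: what is moved stays moved. The work goes in short steps, Python scripts to look and compute and a tool call to move; the robot and the scene stay as the last step left them, time stands still between calls to the robot, and variables do not carry over. Pictures are saved under pics/ and viewed, about 8 in all and at most 12, crops included, and the job is handed in when it is done.

Besides the shell and the picture viewer there is one more tool, called after ">>>" by a JSON object that holds its "fn" and its "kwargs", one argument or row to a line. carry_out: Moves the arm, as the interface text tells. Its arguments: {"type":"object","properties":{"commands":{"type":"array","items":{"type":"number"}},"grip_force":{"type":"number"}},"required":["commands"]}

```bash
mkdir -p pics; python3 - <<'E'
from bench import sense, optics, order, r
import cv2,numpy as np
s=sense();print(s,r.nose_length)
for n in("side","top"):
    im,d=optics.snapshot(n);c=optics.calibration(n)
    cv2.imwrite(f"pics/{n}0.png",im[:,:,::-1]);np.savez(f"{n}0.npz",im=im,d=d,K=c["mtx"],T=c["extrinsics"])
    print(n,c)
E
```

```text
{'time': 0.0, 'joint_pos': array([ 7.02219136e+01,  7.51838996e+00,  8.53316335e+01,  9.57617605e-04,
        8.72615198e+01, -4.89234153e+00]), 'qd': array([ 0.02085149, -0.01510832,  0.02263421, -0.03457082, -0.02415436,
       -0.03519199]), 'joint_efforts': array([ 7.74746459e-04, -5.69386017e+01, -5.00558460e+01, -2.59854332e-04,
        1.46781880e-02,  8.67959528e-06]), 'tool_pos': array([153.92130974, 579.37345012, 252.18762365]), 'tcp_rot': array([ -95.38361509,   89.8884526 , -110.26940666]), 'ft_force': array([-0.46434405, -0.00701003,  0.33045328]), 'wrist_torque': array([ 0.02497087, -0.01013111, -0.02986502]), 'finger_gap': 85.26897933008527} 22.0
side {'mtx': array([[404.37107351,   0.        , 258.94006265],
       [  0.        , 404.37107351, 186.49217395],
       [  0.        ,   0.        ,   1.        ]]), 'extrinsics': array([[ 9.36812059e-01,  1.88644559e-01, -2.94612283e-01,
         2.49513114e+02],
       [-3.49812260e-01,  4.95955792e-01, -7.94769926e-01,
        -6.94894591e+02],
       [-3.81435418e-03,  8.47609039e-01,  5.30607546e-01,
         5.01239002e+02],
       [ 0.00000000e+00,  0.00000000e+00,  0.00000000e+00,
         1.00000000e+00]])}
top {'mtx': array([[347.46609947,   0.        , 252.33278493],
       [  0.        , 347.46609947, 186.0140692 ],
       [  0.        ,   0.        ,   1.        ]]), 'extrinsics': array([[-8.31547026e-02,  9.75349912e-01, -2.04396294e-01,
         3.04400887e+02],
       [-9.96535512e-01, -8.10766740e-02,  1.85350100e-02,
        -1.07230556e+01],
       [ 1.50634861e-03,  2.05229439e-01,  9.78712730e-01,
         8.99998363e+02],
       [ 0.00000000e+00,  0.00000000e+00,  0.00000000e+00,
         1.00000000e+00]])}
```

View pics/top0.png

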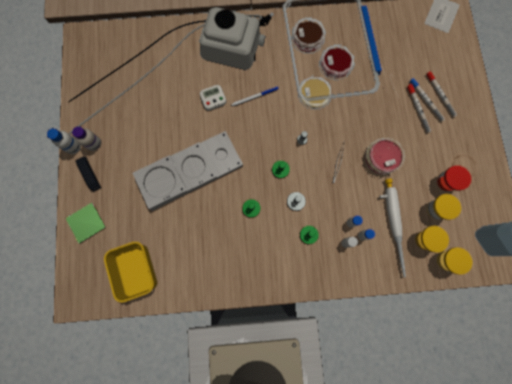

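View pics/side0.png

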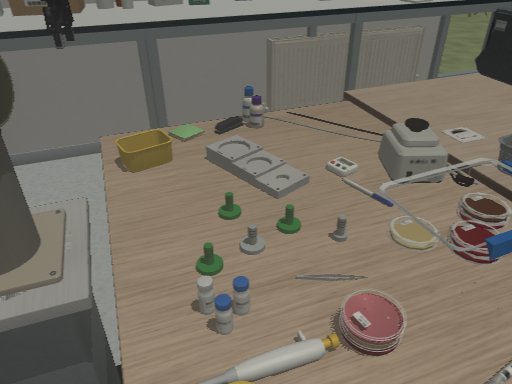

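Top view: the wider steel disc is at about (297,202) and the narrower one at (303,138). Green decoys are at (281,169), (251,208) and (309,235). The gauge runs from its large pocket at (159,181), through the middle one at (192,165), to the small one at (222,154). The side view agrees: wide disc (252,243), narrow (341,232).

```bash
cat > h.py <<'E'
import numpy as np,cv2
def load(n): return np.load(n+".npz")
def ray(f,uv):
    K,T=f["K"],f["T"];p=np.linalg.inv(K)@np.array([uv[0],uv[1],1.])
    return T[:3,3],T[:3,:3]@np.array([p[0],-p[1],-1.])
def onz(f,uv,z):
    o,d=ray(f,uv);return (o+d*(z-o[2])/d[2])
def cloud(f,x0,y0,x1,y1):
    v,u=np.mgrid[y0:y1,x0:x1];d=f["d"][y0:y1,x0:x1]
    K,T=f["K"],f["T"]
    c=np.stack([(u-K[0,2])/K[0,0]*d,-(v-K[1,2])/K[1,1]*d,-d],-1)
    return c@T[:3,:3].T+T[:3,3]
E
python3 - <<'E'
from h import *
f=load("top0");s=load("side0");np.set_printoptions(precision=1,suppress=True)
for n,g,b in(("wide_t",f,(284,190,311,215)),("narrow_t",f,(294,128,314,148)),("wide_s",s,(236,222,270,256)),("narrow_s",s,(330,214,352,242))):
    P=cloud(g,*b).reshape(-1,3)
    for lo,hi in((5,15),(25,44),(44,56)):
        q=P[(P[:,2]>lo)&(P[:,2]<hi)]
        if len(q)>2: print(n,lo,hi,len(q),q.mean(0),q.min(0),q.max(0))
# gauge treads
for n,g,b in(("top",f,(125,125,250,215)),("side",s,(195,130,315,200))):
    P=cloud(g,*b).reshape(-1,3)
    q=P[(P[:,2]>14)&(P[:,2]<45)]
    print(n,"z hist",np.histogram(q[:,2],np.arange(8,46,2)))
    rect=cv2.minAreaRect(q[:,:2].astype(np.float32));print(rect,cv2.boxPoints(rect))
for n,b,k in (("top0",(125,125,325,245),4),("side0",(195,130,355,260),4)):
    im=load(n)["im"][b[1]:b[3],b[0]:b[2],::-1];cv2.imwrite(f"pics/{n}c.png",cv2.resize(im,None,fx=k,fy=k,interpolation=cv2.INTER_CUBIC))
E
```

```text
wide_t 5 15 216 [ 439.4 -136.4    9.1] [ 417.7 -161.2    5.1] [ 463.2 -113.9   12.8]
wide_t 25 44 12 [ 436.  -133.8   33.5] [ 432.7 -140.    26.5] [ 443.6 -129.7   42.5]
wide_t 44 56 33 [ 440.6 -136.9   49.3] [ 434.5 -144.9   45.3] [ 447.4 -129.9   51.8]
narrow_t 5 15 46 [ 604.1 -170.     9.4] [ 594.4 -185.2    5.5] [ 620.  -158.3   13.6]
narrow_t 25 44 14 [ 602.7 -168.9   35.9] [ 600.2 -177.3   28.3] [ 608.2 -164.5   42.4]
narrow_t 44 56 31 [ 607.3 -171.9   48.9] [ 601.3 -179.5   44.2] [ 614.3 -163.9   52.6]
wide_s 5 15 314 [ 438.4 -145.4   10. ] [ 416.7 -164.2    5. ] [ 463.6 -116.5   14.9]
wide_s 25 44 67 [ 437.9 -145.5   34.9] [ 432.  -149.1   25.1] [ 445.4 -137.    43.8]
wide_s 44 56 55 [ 439.4 -142.3   49.1] [ 432.6 -148.7   44.2] [ 447.  -132.2   51.8]
narrow_s 5 15 98 [ 603.9 -178.9    9.8] [ 593.7 -188.5    5.5] [ 620.3 -160.8   14.7]
narrow_s 25 44 69 [ 604.1 -178.7   35.2] [ 599.3 -183.4   25.1] [ 613.3 -166.8   43.6]
narrow_s 44 56 52 [ 606.2 -176.4   49.1] [ 599.8 -182.    44.7] [ 614.7 -166.2   51.6]
top z hist (array([  0,   0,   0,  77, 325, 600, 400, 155, 436, 664, 380,  77, 125,
       401, 305,  61,   4,   0]), array([ 8, 10, 12, 14, 16, 18, 20, 22, 24, 26, 28, 30, 32, 34, 36, 38, 40,
       42, 44]))
((493.7110290527344, 113.5910873413086), (220.0946044921875, 264.41522216796875), 22.188270568847656) [[341.9 194.4]
 [441.7 -50.4]
 [645.5  32.7]
 [545.7 277.6]]
side z hist (array([  0,   0,   0,  95, 124, 360, 569, 103, 143, 363, 412,  74,  67,
       158, 279,  16,   6,  10]), array([ 8, 10, 12, 14, 16, 18, 20, 22, 24, 26, 28, 30, 32, 34, 36, 38, 40,
       42, 44]))
((547.219482421875, 166.12469482421875), (412.8076477050781, 212.53594970703125), 84.97071838378906) [[423.3 -30.2]
 [635.  -48.8]
 [671.2 362.4]
 [459.5 381. ]]
```

View pics/top0c.png

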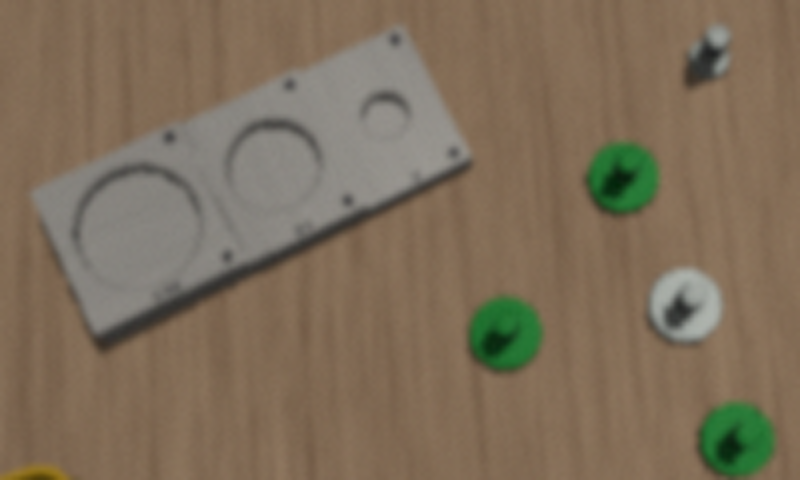

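The crop shows the large pocket at about crop (137,227), the middle at (273,167), the small at (385,116) and the wide disc at (685,306), with green discs around it. I'll fit the gauge outline from colour and depth.

```bash
python3 - <<'E'
from h import *
np.set_printoptions(precision=1,suppress=True)
for n,b in(("top0",(120,120,255,220)),("side0",(195,125,320,200))):
    f=load(n);P=cloud(f,*b);im=f["im"][b[1]:b[3],b[0]:b[2]]
    m=((P[...,2]>15)&(P[...,2]<42)).astype(np.uint8)
    m&=(cv2.cvtColor(im,cv2.COLOR_RGB2HSV)[...,1]<50).astype(np.uint8)
    m=cv2.morphologyEx(m,cv2.MORPH_OPEN,np.ones((3,3)))
    k,L,st,_=cv2.connectedComponentsWithStats(m);i=1+st[1:,4].argmax()
    q=P[L==i];rect=cv2.minAreaRect(q[:,:2].astype(np.float32));print(n,rect,cv2.boxPoints(rect))
    bx=cv2.boxPoints(rect);l=bx-rect[0]
    # long axis
    e=[bx[1]-bx[0],bx[2]-bx[1]];a=max(e,key=np.linalg.norm);a=a/np.linalg.norm(a)
    if a[1]>0:a=-a   # toward small pocket (-y world)
    print("small",rect[0]+94*a,"mid",rect[0]+14*a,"large",rect[0]-80*a,"axis deg(gauge y)",np.degrees(np.arctan2(-a[1],-a[0])))
f=load("top0")
for nm,uv,z in(("L",(137,227),36),("M",(273,167),28),("S",(385,116),20)):
    print(nm,onz(f,(125+uv[0]/4-.4,125+uv[1]/4-.4),z))
for nm,uv in(("wide",(685,306)),("g1",(623,178)),("g2",(506,333)),("g3",(737,440))):
    print(nm,onz(f,(125+uv[0]/4-.4,125+uv[1]/4-.4),8))
s=load("side0")
E
```

```text
top0 ((546.3865966796875, 135.0802001953125), (106.13513946533203, 264.4251403808594), 22.14800453186035) [[447.4 237.5]
 [547.1  -7.4]
 [645.4  32.6]
 [545.7 277.5]]
small [581.8  48. ] mid [551.7 122.1] large [516.2 209.2] axis deg(gauge y) 112.148
side0 ((544.6530151367188, 133.17259216308594), (108.63418579101562, 267.5035095214844), 22.425081253051758) [[443.4 236.1]
 [545.5 -11.2]
 [645.9  30.3]
 [543.8 277.5]]
small [580.5  46.3] mid [550.  120.2] large [514.1 207.1] axis deg(gauge y) 112.42507
L [516.7 209.2  36. ]
M [551.2 122.2  28. ]
S [582.2  48.1  20. ]
wide [ 441.4 -137.     8. ]
g1 [ 530.2 -105.4    8. ]
g2 [433.4 -19.6   8. ]
g3 [ 352.7 -160.7    8. ]
```

View pics/side0c.png

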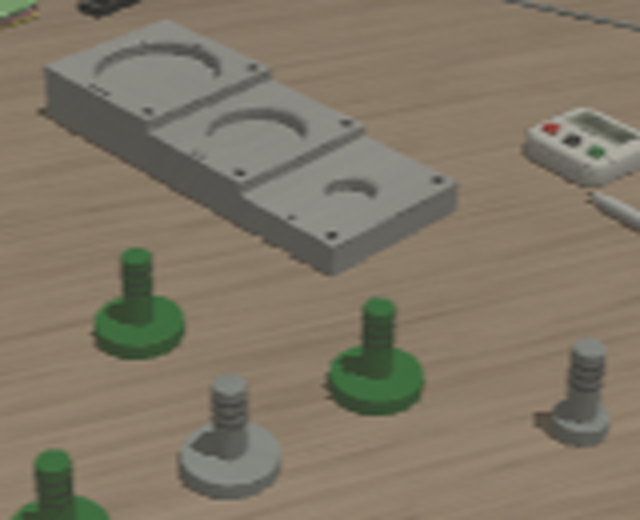

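```bash
cat > m.py <<'E'
import sys;from bench import sense
from scipy.spatial.transform import Rotation as R
import numpy as np
def rows(wps):
    s=sense();R0=R.from_euler("xyz",s["tcp_rot"],degrees=True);p=np.array(s["tool_pos"])
    print("t",round(s["time"],2),"p",p.round(1),"F",s["ft_force"].round(1),"gap",round(s["finger_gap"],1),"J",s["joint_pos"].round(0))
    for x,y,z,a in wps:
        a=np.radians(a);ty=np.array([np.cos(a),np.sin(a),0]);tx=np.array([0,0,-1.])
        Rt=R.from_matrix(np.column_stack([tx,ty,np.cross(tx,ty)]))
        print((x,y,z),(R0.inv().apply(np.array([x,y,z])-p)/1000).round(4),(R0.inv()*Rt).as_rotvec(degrees=True).round(2))
if __name__=="__main__": rows(eval(sys.argv[1]))
E
python3 m.py "[(480,300,250,50),(440.5,-138,200,22.2)]"
```

```text
t 0.1 p [154.  579.4 252.3] F [-0.   1.  -0.1] gap 85.4 J [70.  8. 85. -0. 87. -5.]
(480, 300, 250) [ 0.0026 -0.1863  0.3869] [2.512e+01 1.000e-02 1.000e-01]
(440.5, -138, 200) [ 0.0533 -0.6197  0.4612] [5.292e+01 4.000e-02 9.000e-02]
```

>>> {"fn": "carry_out", "kwargs": {
  "commands": [0.003, -0.186, 0.387, 25, 0, 0, -1, 0.003, -0.186, 0.387, 25, 0, 0, -1, 0.003, -0.186, 0.387, 25, 0, 0, -1, 0.003, -0.186, 0.387, 25, 0, 0, -1, 0.003, -0.186, 0.387, 25, 0, 0, -1, 0.003, -0.186, 0.387, 25, 0, 0, -1, 0.003, -0.186, 0.387, 25, 0, 0, -1, 0.053, -0.62, 0.461, 53, 0, 0, -1, 0.053, -0.62, 0.461, 53, 0, 0, -1, 0.053, -0.62, 0.461, 53, 0, 0, -1, 0.053, -0.62, 0.461, 53, 0, 0, -1, 0.053, -0.62, 0.461, 53, 0, 0, -1]
}}

```text
time: 1.6
tool_pos: [451.3, -10.8, 214.4]
tcp_rot: [-40.9, 89.9, -108.8]
ft_force: [0.9, -0.5, -0.0]
finger_gap: 85.4
```

```bash
python3 m.py "[(440.5,-138,200,22.2)]"
```

```text
t 1.6 p [451.3 -10.8 214.4] F [ 0.9 -0.5 -0. ] gap 85.4 J [ -8. -15. 111.  -0.  84. -30.]
(440.5, -138, 200) [ 0.0146 -0.0579  0.1137] [-0.07  0.07  0.06]
```

>>> {"fn": "carry_out", "kwargs": {
  "commands": [0.0146, -0.0579, 0.1137, 0, 0, 0, -1, 0.0146, -0.0579, 0.1137, 0, 0, 0, -1, 0.0146, -0.0579, 0.1137, 0, 0, 0, -1, 0.0146, -0.0579, 0.1137, 0, 0, 0, -1]
}}

```text
time: 2.1
tool_pos: [440.1, -137.9, 199.6]
tcp_rot: [-82.4, 89.9, -150.4]
ft_force: [-0.5, 0.3, -0.4]
finger_gap: 85.3
```

```bash
python3 - <<'E'
from bench import sense,optics
import numpy as np,cv2
from h import *
np.set_printoptions(precision=1,suppress=True)
print(sense()["tool_pos"])
c=optics.calibration("wrist");im,d=optics.snapshot("wrist")
np.savez("w1.npz",im=im,d=d,K=c["mtx"],T=c["extrinsics"]);cv2.imwrite("pics/w1.png",im[:,:,::-1])
f=load("w1");P=cloud(f,0,0,512,384)
gray=cv2.cvtColor(im,cv2.COLOR_RGB2HSV)[...,1]<60
ok=(abs(P[...,0]-440)<45)&(abs(P[...,1]+138)<45)&gray
for lo,hi in((6,14),(46,54)):
    q=P[ok&(P[...,2]>lo)&(P[...,2]<hi)]
    if len(q)>5: print(lo,len(q),q.mean(0),q.min(0),q.max(0),cv2.minEnclosingCircle(q[:,:2].astype(np.float32)))
E
python3 m.py "[(440.5,-138,45,22.2)]"
```

```text
[ 440.1 -137.9  199.6]
6 1275 [ 440.2 -136.7   10. ] [ 417.8 -162.8    6. ] [ 464.9 -115.7   13.9] ((441.1803894042969, -139.5974578857422), 24.123632431030273)
46 228 [ 441.1 -138.8   49.8] [ 433.8 -146.7   46.2] [ 448.9 -131.5   51.6] ((441.1630859375, -139.29251098632812), 7.878279209136963)
t 2.15 p [ 440.5 -137.1  199.8] F [-0.3 -0.4 -0.4] gap 85.5 J [-24. -13. 110.  -0.  82. -46.]
(440.5, -138, 45) [ 1.548e-01 -1.000e-04  8.000e-04] [-0.07  0.03  0.07]
```

View pics/w1.png

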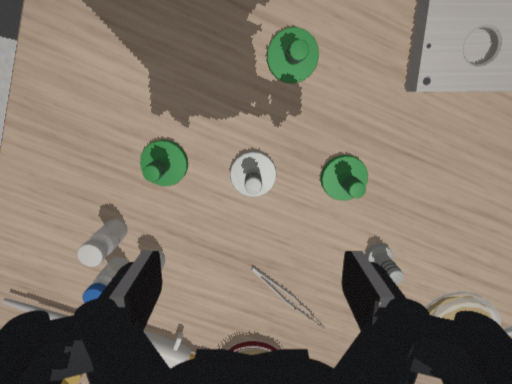

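The wrist view shows the wide disc at (253,174), with its stud top at (254,184) measuring (441,-139). Green discs flank it at (164,163) and (345,178), clear of the fingers. I'll descend.

>>> {"fn": "carry_out", "kwargs": {
  "commands": [0.06, 0, 0.002, 0, 0, 0, -1, 0.11, 0, 0.002, 0, 0, 0, -1, 0.135, 0, 0.002, 0, 0, 0, -1, 0.155, 0, 0.002, 0, 0, 0, -1, 0.155, 0, 0.002, 0, 0, 0, -1, 0.155, 0, 0.002, 0, 0, 0, -1],
  "grip_force": 60
}}

```text
time: 2.9
tool_pos: [441.9, -138.3, 45.8]
tcp_rot: [-14.3, 89.9, -82.1]
ft_force: [0.5, -0.9, -0.2]
finger_gap: 85.6
```

>>> {"fn": "carry_out", "kwargs": {
  "commands": [0, 0, 0, 0, 0, 0, 1, 0, 0, 0, 0, 0, 0, 1, 0, 0, 0, 0, 0, 0, 1, 0, 0, 0, 0, 0, 0, 1, 0, 0, 0, 0, 0, 0, 1, 0, 0, 0, 0, 0, 0, 1, 0, 0, 0, 0, 0, 0, 1, 0, 0, 0, 0, 0, 0, 1],
  "grip_force": 60
}}

```text
time: 3.9
tool_pos: [442.1, -138.5, 46.1]
tcp_rot: [-8.3, 89.9, -76.1]
ft_force: [-1.5, -0.3, 6.0]
finger_gap: 14.0
```

```bash
python3 m.py "[(441,-139,160,22.2),(581.5,47.5,160,22.2)]"
```

```text
t 3.9 p [ 442.1 -138.5   46.1] F [-1.5 -0.3  6. ] gap 14.0 J [-24.  -2. 118.  -0.  64. -46.]
(441, -139, 160) [-0.1139 -0.0012  0.0002] [0.03 0.08 0.01]
(581.5, 47.5, 160) [-0.1141  0.1994 -0.1193] [0.03 0.08 0.01]
```

>>> {"fn": "carry_out", "kwargs": {
  "commands": [-0.03, 0, 0, 0, 0, 0, 1, -0.07, 0, 0, 0, 0, 0, 1, -0.114, 0, 0, 0, 0, 0, 1, -0.114, 0.05, -0.03, 0, 0, 0, 1, -0.114, 0.1, -0.06, 0, 0, 0, 1, -0.114, 0.15, -0.09, 0, 0, 0, 1, -0.114, 0.18, -0.108, 0, 0, 0, 1, -0.114, 0.199, -0.119, 0, 0, 0, 1, -0.114, 0.199, -0.119, 0, 0, 0, 1, -0.114, 0.199, -0.119, 0, 0, 0, 1]
}}

```text
time: 5.15
tool_pos: [580.6, 46.7, 159.2]
tcp_rot: [-54.2, 89.9, -122.0]
ft_force: [0.7, 0.6, -1.2]
finger_gap: 14.2
```

```bash
python3 m.py "[(581.5,47.5,120,22.2)]"; python3 - <<'E'
from bench import sense,optics
from h import *
p=np.array(sense()["tool_pos"])
np.set_printoptions(precision=1,suppress=True)
ims=[]
for n in("side","wrist"):
    c=optics.calibration(n);im,d=optics.snapshot(n);np.savez(n+"2.npz",im=im,d=d,K=c["mtx"],T=c["extrinsics"]);ims.append(im)
    f=load(n+"2");P=cloud(f,0,0,512,384)-p
    ok=(abs(P[...,0])<35)&(abs(P[...,1])<35)&(P[...,2]<-12)&(P[...,2]>-70)
    q=P[ok];print(n,len(q),np.histogram(q[:,2],np.arange(-60,-10,4)))
    q=q[(q[:,2]<-28)]
    if len(q)>10:
        A=np.c_[q[:,:2],np.ones(len(q))]
        print(q.min(0),q.max(0),cv2.minEnclosingCircle(q[:,:2].astype(np.float32)))
a=cv2.resize(ims[0][60:220,180:380],None,fx=2.0,fy=2.0);b=cv2.resize(ims[1],(427,320))
cv2.imwrite("pics/c2.png",np.hstack([a[:320,:373],b])[:,:,::-1])
E
```

```text
t 5.15 p [580.6  46.7 159.2] F [ 0.7  0.6 -1.2] gap 14.2 J [ -0.   8.  94.  -0.  77. -23.]
(581.5, 47.5, 120) [ 0.0392  0.0012 -0.0005] [0.03 0.07 0.09]
side 288 (array([  0,   0,   0,  11,  33,  64, 100,  11,  13,   8,  19,  29]), array([-60, -56, -52, -48, -44, -40, -36, -32, -28, -24, -20, -16, -12]))
[-26.3 -24.9 -45.5] [ 20.6  22.1 -28.1] ((-2.428077220916748, -2.1442973613739014), 24.654211044311523)
wrist 3653 (array([   0,    0,    0,   27,  154, 1540, 1193,   87,   92,   97,  148,
        315]), array([-60, -56, -52, -48, -44, -40, -36, -32, -28, -24, -20, -16, -12]))
[-24.3 -14.  -45.2] [ 22.6  23.1 -28.1] ((-0.567409336566925, -0.5258467197418213), 23.77975082397461)
```

View pics/c2.png

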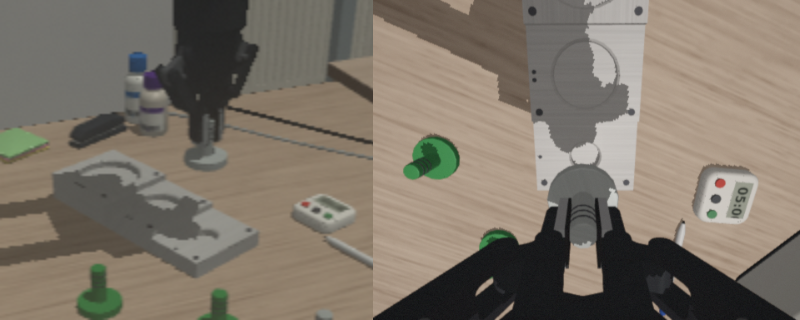

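Left (side view): the disc hangs from the gripper at about (205,157), above the low tread. Right (wrist view): the disc is at (583,190), with the small pocket showing behind it at (585,155) and the mid pocket at (585,73). Next I'll check the tilt and the pocket positions in the wrist view.

```bash
python3 - <<'E'
from h import *
np.set_printoptions(precision=2,suppress=True)
p=np.array([580.6,46.7,159.2])
f=load("wrist2");P=cloud(f,0,0,512,384);Q=P-p
r=np.hypot(Q[...,0]+.6,Q[...,1]+.5)
q=Q[(r<23)&(r>10)&(Q[...,2]<-32)&(Q[...,2]>-42)]
c=np.linalg.lstsq(np.c_[q[:,:2],np.ones(len(q))],q[:,2],rcond=None)[0];print("plane",c,"tilt deg",np.degrees(c[:2]))
# gauge pockets in wrist: floor points 10 below tread
a=np.radians(112.2);gy=np.array([np.cos(a),np.sin(a)]);gx=np.array([gy[1],-gy[0]])
o=np.array([546,134.5])
G=np.stack([(P[...,:2]-o)@gx,(P[...,:2]-o)@gy,P[...,2]],-1)
m=(abs(G[...,0])<60)&(abs(G[...,1])<140)&(G[...,2]>10)&(G[...,2]<45)
g=G[m];print(len(g))
# side edges
for lo,hi,zt in((-50,20,28),(-125,-65,20)):
    t=g[(g[:,1]>lo)&(g[:,1]<hi)&(abs(g[:,2]-zt)<3)]
    print("tread",zt,len(t),np.percentile(t[:,0],[.5,99.5]),np.median(t[:,2]))
t=g[(abs(g[:,1]+14)<34)&(abs(g[:,0])<34)&(abs(g[:,2]-18)<3.5)];print("mid floor",len(t),t.min(0),t.max(0),cv2.minEnclosingCircle(t[:,:2].astype(np.float32)))
t=g[(abs(g[:,1]+94)<20)&(abs(g[:,0])<20)&(abs(g[:,2]-10)<4)];print("small",len(t),t.min(0) if len(t) else 0,t.max(0) if len(t) else 0)
# step between mid/low tread
t=g[(abs(abs(g[:,0])-43)<7)];b=np.arange(-70,-40,2);print([(x,round(float(np.median(t[(t[:,1]>=x)&(t[:,1]<x+2),2])),1)) for x in b if ((t[:,1]>=x)&(t[:,1]<x+2)).any()])
E
```

```text
plane [  0.    -0.03 -35.92] tilt deg [ 0.25 -1.52]
27837
tread 28 8171 [-51.54  51.81] 27.93665923708238
tread 20 5891 [-51.42  51.85] 19.99114000751672
mid floor 4765 [-29.85 -45.22  15.21] [30.21 14.49 21.48] ((0.08110498636960983, -15.394582748413086), 30.13617706298828)
small 391 [ -14.13 -106.91   10.  ] [ 14.69 -82.32  13.88]
[(np.int64(-70), 20.1), (np.int64(-68), 20.2), (np.int64(-66), 19.7), (np.int64(-64), 20.0), (np.int64(-62), 20.0), (np.int64(-60), 20.1), (np.int64(-58), 27.8), (np.int64(-56), 28.1), (np.int64(-54), 27.9), (np.int64(-52), 28.2), (np.int64(-50), 28.0), (np.int64(-48), 28.3), (np.int64(-46), 28.1), (np.int64(-44), 28.1), (np.int64(-42), 28.1)]
```

>>> {"fn": "carry_out", "kwargs": {
  "commands": [0.03, 0.002, 0, 0, 0, 0, 1, 0.06, 0.002, 0, 0, 0, 0, 1, 0.075, 0.002, 0, 0, 0, 0, 1, 0.085, 0.002, 0, 0, 0, 0, 1, 0.085, 0.002, 0, 0, 0, 0, 1]
}}

```text
time: 5.88
tool_pos: [582.3, 46.7, 74.5]
tcp_rot: [-49.7, 89.9, -117.6]
ft_force: [-0.1, -0.6, -1.5]
finger_gap: 14.0
```

>>> {"fn": "carry_out", "kwargs": {
  "commands": [0.002, 0, 0, 0, 0, 0, 1, 0.004, 0, 0, 0, 0, 0, 1, 0.006, 0, 0, 0, 0, 0, 1, 0.007, 0, 0, 0, 0, 0, 1, 0.007, 0, 0, 0, 0, 0, 1]
}}

```text
time: 6.5
tool_pos: [582.2, 46.7, 67.4]
tcp_rot: [-54.6, 89.9, -122.4]
ft_force: [-0.6, 0.9, -1.1]
finger_gap: 14.1
```

>>> {"fn": "carry_out", "kwargs": {
  "commands": [0.0005, 0, 0, 0, 0, 0, 1, 0.001, 0, 0, 0, 0, 0, 1, 0.0015, 0, 0, 0, 0, 0, 1, 0.0015, 0, 0, 0, 0, 0, 1]
}}

```text
time: 7.0
tool_pos: [582.3, 46.7, 66.2]
tcp_rot: [-51.7, 89.9, -119.5]
ft_force: [-2.3, -1.4, 2.4]
finger_gap: 14.3
```

>>> {"fn": "carry_out", "kwargs": {
  "commands": [0.0005, 0, 0, 0, 0, 0, 1, 0.001, 0, 0, 0, 0, 0, 1, 0.001, 0, 0, 0, 0, 0, 1]
}}

```text
time: 7.38
tool_pos: [582.3, 46.7, 66.1]
tcp_rot: [-50.5, 89.9, -118.3]
ft_force: [-6.5, -0.2, 10.0]
finger_gap: 14.4
```

>>> {"fn": "carry_out", "kwargs": {
  "commands": [0.0005, 0, 0, 0, 0, 0, 1, 0.001, 0, 0, 0, 0, 0, 1, 0.001, 0, 0, 0, 0, 0, 1]
}}

```text
time: 7.75
tool_pos: [582.5, 46.7, 66.2]
tcp_rot: [-42.8, 89.9, -110.6]
ft_force: [-6.7, -0.8, 9.8]
finger_gap: 14.0
```

```bash
python3 m.py "[(582,46.5,90,22.2),(552.2,121,90,22.2)]"; python3 - <<'E'
from bench import sense,optics
from h import *
p=np.array(sense()["tool_pos"]);np.set_printoptions(precision=2,suppress=True)
n="wrist";c=optics.calibration(n);im,d=optics.snapshot(n);np.savez("w3.npz",im=im,d=d,K=c["mtx"],T=c["extrinsics"])
P=cloud(load("w3"),0,0,512,384);Q=P-p
r=np.hypot(Q[...,0],Q[...,1]);q=Q[(r<30)&(r>10)&(Q[...,2]<-32)&(Q[...,2]>-42)]
c=np.linalg.lstsq(np.c_[q[:,:2],np.ones(len(q))],q[:,2],rcond=None)[0];print("plane",c,"tilt",np.degrees(c[:2]),"top z",c[2]+p[2])
print(cv2.minEnclosingCircle(q[:,:2].astype(np.float32)))
E
```

```text
t 7.75 p [582.5  46.7  66.2] F [-6.7 -0.8  9.8] gap 14.0 J [ -0.  15.  98.  -0.  68. -23.]
(582, 46.5, 90) [-0.0238 -0.0006  0.    ] [-0.03  0.08  0.07]
(552.2, 121, 90) [-0.024  -0.0001 -0.0802] [-0.03  0.08  0.07]
plane [  0.01  -0.04 -35.99] tilt [ 0.7  -2.43] top z 30.15948466821959
((-0.795619010925293, -0.2642381489276886), 23.694974899291992)
```

The disc has stopped on the tread: its top is at z≈30 (underside 20), pressed with 10 N. It may still be tilted about 2° in the grip, so I'll let it settle flat and then regrip.

>>> {"fn": "carry_out", "kwargs": {
  "commands": [0, 0, 0, 0, 0, 0, 0.4, 0, 0, 0, 0, 0, 0, 0.4, 0, 0, 0, 0, 0, 0, 0.4, 0, 0, 0, 0, 0, 0, 0.4]
}}

```text
time: 8.3
tool_pos: [582.4, 46.7, 65.9]
tcp_rot: [-48.1, 89.9, -116.0]
ft_force: [1.0, 0.3, -0.4]
finger_gap: 25.3
```

```bash
python3 m.py "[(582.5,46.7,66.2,22.2)]"; cat > c.py <<'E'
from bench import sense,optics
from h import *
import sys
p=np.array(sense()["tool_pos"]);np.set_printoptions(precision=2,suppress=True)
n="wrist";c=optics.calibration(n);im,d=optics.snapshot(n);np.savez("w4.npz",im=im,d=d,K=c["mtx"],T=c["extrinsics"])
cv2.imwrite(sys.argv[2],im[:,:,::-1])
P=cloud(load("w4"),0,0,512,384);zt=float(sys.argv[1]);x,y=map(float,sys.argv[3].split(","))
r=np.hypot(P[...,0]-x,P[...,1]-y);q=P[(r<30)&(r>10)&(abs(P[...,2]-zt)<4)]
q[:,:2]-=[x,y]
c=np.linalg.lstsq(np.c_[q[:,:2],np.ones(len(q))],q[:,2],rcond=None)[0];print(len(q),"plane",c,"tilt",np.degrees(c[:2]))
print("circle",cv2.minEnclosingCircle(q[:,:2].astype(np.float32)))
E
python3 c.py 30 pics/w4.png 582,46.5
```

```text
t 8.3 p [582.4  46.7  65.9] F [ 1.   0.3 -0.4] gap 25.3 J [ -0.  15.  98.  -0.  68. -23.]
(582.5, 46.7, 66.2) [-0.0003  0.0001  0.    ] [-0.03  0.07  0.08]
2778 plane [ 0.   -0.01 29.88] tilt [ 0.26 -0.71]
circle ((-0.02491067536175251, -0.3589344620704651), 23.823766708374023)
```

It's flat, with its top at 29.9, and centred on the small pocket without going in. Now I'll regrip it and move to the middle pocket.

>>> {"fn": "carry_out", "kwargs": {
  "commands": [0, 0, 0, 0, 0, 0, 1, 0, 0, 0, 0, 0, 0, 1, 0, 0, 0, 0, 0, 0, 1, 0, 0, 0, 0, 0, 0, 1, 0, 0, 0, 0, 0, 0, 1]
}}

```text
time: 8.98
tool_pos: [582.6, 46.7, 66.2]
tcp_rot: [-38.7, 89.9, -106.5]
ft_force: [-0.8, -1.0, 3.4]
finger_gap: 14.4
```

>>> {"fn": "carry_out", "kwargs": {
  "commands": [-0.012, 0, 0, 0, 0, 0, 1, -0.03, 0, 0, 0, 0, 0, 1, -0.034, 0, 0, 0, 0, 0, 1, -0.034, 0, -0.02, 0, 0, 0, 1, -0.034, 0, -0.045, 0, 0, 0, 1, -0.034, 0, -0.065, 0, 0, 0, 1, -0.034, 0, -0.08, 0, 0, 0, 1, -0.034, 0, -0.08, 0, 0, 0, 1, -0.034, 0, -0.08, 0, 0, 0, 1]
}}

```text
time: 10.1
tool_pos: [552.6, 120.6, 100.1]
tcp_rot: [-28.2, 89.9, -96.1]
ft_force: [-0.3, 0.1, -1.6]
finger_gap: 13.9
```

```bash
python3 m.py "[(551.7,120.7,66,22.2)]"; python3 c.py 64 pics/w5.png 551.7,120.7
```

```text
t 10.1 p [552.6 120.6 100.1] F [-0.3  0.1 -1.6] gap 13.9 J [  7.   9. 100.  -0.  71. -15.]
(551.7, 120.7, 66) [ 0.0341 -0.0008 -0.0005] [-0.02  0.11  0.06]
2423 plane [ 0.01 -0.02 63.9 ] tilt [ 0.41 -1.2 ]
circle ((0.4119257628917694, -0.5382781028747559), 23.75528335571289)
```

View pics/w5.png

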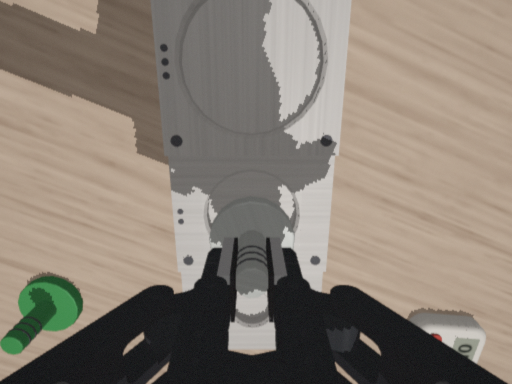

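The held disc, around (253,240), sits over the middle pocket, whose rim is at about (253,215). Its measured centre is (552.1,120.2), within 1 mm of the pocket's, so I'll lower it.

>>> {"fn": "carry_out", "kwargs": {
  "commands": [0.012, -0.0005, 0, 0, 0, 0, 1, 0.022, -0.0005, 0, 0, 0, 0, 1, 0.028, -0.0005, 0, 0, 0, 0, 1, 0.032, -0.0005, 0, 0, 0, 0, 1, 0.034, -0.0005, 0, 0, 0, 0, 1, 0.0355, -0.0005, 0, 0, 0, 0, 1, 0.0365, -0.0005, 0, 0, 0, 0, 1, 0.0365, -0.0005, 0, 0, 0, 0, 1]
}}

```text
time: 11.15
tool_pos: [552.5, 120.1, 64.2]
tcp_rot: [-13.4, 89.9, -81.3]
ft_force: [-1.2, 0.3, 2.2]
finger_gap: 14.1
```

Down on the pocket floor (TCP 64, underside about 18, light contact). I'll release it with partial opening, then rise.

>>> {"fn": "carry_out", "kwargs": {
  "commands": [0, 0, 0, 0, 0, 0, 0.4, 0, 0, 0, 0, 0, 0, 0.4, 0, 0, 0, 0, 0, 0, 0.4, 0, 0, 0, 0, 0, 0, 0.4, -0.01, 0, 0, 0, 0, 0, 0.4, -0.03, 0, 0, 0, 0, 0, 0.4, -0.07, 0, 0, 0, 0, 0, 0.4, -0.12, 0, 0, 0, 0, 0, 0.4, -0.15, 0, 0, 0, 0, 0, 0.4, -0.15, 0, 0, 0, 0, 0, 0.4]
}}

```text
time: 12.4
tool_pos: [554.8, 120.7, 219.9]
tcp_rot: [61.5, 89.5, -6.4]
ft_force: [0.9, 0.6, 0.4]
finger_gap: 25.4
```

```bash
python3 m.py "[]"; python3 c.py 28 pics/w6.png 551.7,120.5;python3 - <<'E'
from h import *
f=load("w4");P=cloud(f,0,0,512,384);hs=cv2.cvtColor(f["im"],cv2.COLOR_RGB2HSV)
r=np.hypot(P[...,0]-551.7,P[...,1]-120.5)
q=P[(r<40)&(P[...,2]>52)&(P[...,2]<66)];print("stud top",len(q),np.median(q,0))
q=P[(r<28.5)&(r>26)];print("ring z",np.median(q[:,2]))
E
```

```text
t 12.4 p [554.8 120.7 219.9] F [0.9 0.6 0.4] gap 25.4 J [  7.   3.  93.  -0.  83. -15.]
1217 plane [ 0.01 -0.   27.85] tilt [ 0.34 -0.18]
circle ((-0.00478351628407836, -0.0035833364818245173), 29.997516632080078)
stud top 72 [549.69522599 125.5722379   60.73636765]
ring z 253.8388472184148
```

View pics/w6.png

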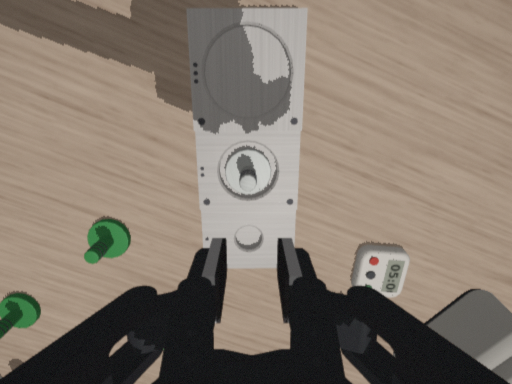

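The wrist view shows the released disc inside the middle pocket, centre about (248,172), with the ring gap visible all round. The stud-height filter used the wrong range, so I'll recheck it and the other objects before handing in.

```bash
python3 - <<'E'
from h import *
from bench import optics,sense,order
np.set_printoptions(precision=1,suppress=True)
P=cloud(load("w4"),0,0,512,384);r=np.hypot(P[...,0]-551.7,P[...,1]-120.5)
q=P[(r<14)&(P[...,2]>62)&(P[...,2]<75)];print("stud top",len(q),np.median(q,0))
q=P[(r<29)&(r>25.5)&(P[...,2]<40)];print("ring z pct",np.percentile(q[:,2],[5,25,50,75]))
n="side";c=optics.calibration(n);im,d=optics.snapshot(n);np.savez("s6.npz",im=im,d=d,K=c["mtx"],T=c["extrinsics"])
Q=cloud(load("s6"),330,214,352,242).reshape(-1,3);q=Q[(Q[:,2]>44)&(Q[:,2]<56)];print("narrow",q.mean(0))
s=sense();print(s["time"],s["qd"].round(1),s["tool_pos"]);order.hand_in()
E
```

```text
stud top 244 [551.9 120.2  67.8]
ring z pct [16.8 17.6 18.1 18.6]
narrow [ 606.1 -176.5   49.1]
12.5 [ 0.1  1.5  1.8  0.1 -0.3  0. ] [552.7 120.4 215.2]
the job is handed in; nothing more can be done
```

The wider disc is released and lying flat on the floor of the middle (60 mm) pocket. That was the first pocket it entered, and I handed the job in at 12.5 s.

- **Smallest pocket:** I gripped the disc by its stud and lowered it onto the smallest pocket. It stopped on the tread at about 10 N without going in. It was tilted about 2° in the grip, so I opened the fingers there to let it settle. Its top then read 29.9 mm (30 expected) and it was centred on the pocket. I regripped it and moved on.
- **Middle pocket:** The stud top reads 67.8 mm (68 expected for a disc on the pocket floor). The disc centre is (551.9, 120.2), within 1 mm of the pocket centre. The ring of floor around it reads 18.1 mm (18 expected).
- **Rest of the scene:** The narrower disc reads within about 0.2 mm of where it started. The gripper is well clear, with the TCP at about 215 mm, and nothing went near the largest pocket.

Two checks needed care. My first stud-height and ring readings used wrong filter ranges, so I repeated them correctly before handing in. The finger opening read 14 mm on the 16 mm stud throughout; I did not find out why, but the grip held.

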